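Offer up the magnolia insert to the yosegi box

TASK

Take the ebony lid off the striped box on the turntable and lay it down flat, right way up, in the felt-lined tray. Then pick up the pale magnolia insert, carry it over the block that is curing in its clamps, and offer it up to the open box: hold it level, open side up, about a centimetre above the rim, centred and square over the mouth and not touching the box at any time, so that I can sight the gap all round. Finish still holding it there; do not drop anything, leave the box standing where it is on its turntable, do not touch the clamped block, and leave the brass feet and the wax tin alone.

Things in the scene. Friction and masses are not known exactly. Their poses are not given: they have to be found in the camera images.
- box: Yosegi box in brown and cream striped wood, 109 (x) by 71 (y) by 62 mm high, open at the top under its lid, loose, 0.4 kg, standing on the turntable with its underside 30 mm above the counter. Origin: centre of its underside; x along the long side, z up. The mouth is 95 by 57 mm, the walls are 7 mm thick.
- box_mouth (a point): Centre of the box's mouth at the height of its rim, 62 mm above the box's underside (92 mm above the counter); same axes as the box.
- lid: Nearly black ebony lid, loose on the box, about 0.09 kg. Plate 109 (x) by 71 (y) by 7 mm; under it a 92 by 54 mm plug sits 3 mm down in the mouth; in the middle on top a dark brown bar pull 44 (x) by 12 (y), 20 mm high. Origin: centre of the plug's underside (89 mm above the counter when on the box); plate top 10 mm, pull top 30 mm above it; x along the long side and the pull.
- lid_tray: Shallow dark wooden tray lined with grey felt, fixed on the counter, 137 (x) by 99 (y) mm outside, 125 by 87 mm inside, walls 14 mm high. Origin: centre of its underside on the counter; x along the long side.
- tray_floor (a point): Centre of the felt in the lid tray, 7 mm above the counter; same axes as the tray. A lid lying flat in the tray, long side along the tray's long side, has its origin at this height.
- insert: Pale magnolia wood insert for the box: an open tray 92 (x) by 54 (y) by 36 mm high, walls 4 mm, with one partition across its middle (at x = 0, spanning y). It stands on the counter, open side up, about 0.07 kg; it can be taken from above across its 54 mm width at the partition. Origin: centre of its underside; x along the long side.
- glueup: Laminated block curing in two F-clamps, fixed on the counter, between the box on one side and the tray and insert on the other. Block 290 mm long (x), 50 wide (y), 72 high with its caul; the clamps, 65 mm either side of the middle, reach 45 mm from the middle line, their handles 158 mm high. Origin: its middle, on the counter; x along the block.
- turntable: Brass turntable 180 mm across, its top 30 mm above the counter; the platter spins easily on a ball race (friction 0.02 N m), the base is fixed. Origin: its centre, on the counter.
- foot0: Domed brass box foot, loose, 23 mm across, 13 mm high, on the counter; to be left alone. Origin: centre of its underside.
- foot1: Second brass box foot, the same.
- foot2: Third brass box foot, the same.
- wax_tin: Round flat steel wax tin, loose, 70 mm across, 27 mm high, on the counter; to be left alone. Origin: centre of its underside.
Mind the look-alikes: they are no part of the job. What is shaped like the lid but purple is not meant. There is more than one size of the turntable; the job needs the smaller.

How it is judged:
By the outcome, as a careful person would: the job done as asked, in the order asked, and still so for the second after the job is handed in, while the arm keeps its last pose, push and grip.
It also fails if it takes over 72 s, if anything falls off the work surface, if the arm or the gripper's body presses on something with over 40 N, if the wrist force passes 120 N, or if a joint passes its speed limit or range.

ROBOT

A 7-joint arm with a two-finger parallel gripper is mounted at the origin on the work surface. World frame = base frame: x ahead of the robot, y to its left, z up, the work surface at z = 0. Lengths are in m, angles in rad, forces in N, time in s.
With the tool pointing down it reaches from about 0.4 to 0.85 m from the base axis. Payload 4.4 kg.
Tool frame: the origin (TCP) lies midway between the tips of the shut fingers; the grasp point (between the pads) lies arm.grip_point_offset behind it (arm.grip_point_offset is the distance from the TCP to the grasp point, in m); z points along the fingers, y is the line along which they close (so a half turn about z gives the same grasp; the last joint's range is limited). The gripper opens to 94 mm and grips with 3 to 60 N. Pads are 16 mm wide; open, the fingers measure 119 mm over their backs; the gripper's body (75 mm by 177 mm) begins 78 mm behind the grasp point.
Start: joints at [-1.2, 0.628, 0.038, 1.517, -0.027, 0.996, -0.02], TCP at [0.275, 0.589, 0.205] pointing down, gripper open.
Joint ranges: [-3.06, 3.06], [-0.37, 2.12], [-1.25, 1.32], [0.18, 2.47], [-1.1, 4.24], [0.23, 1.98], [-2.94, 2.94]. Speed limits (rad/s): [2.57, 2.57, 3.14, 3.14, 3.14, 3.14, 3.14].

INTERFACE

Orientations are given as a unit quaternion [x, y, z, w].
In Python, from station import arm gives the robot as it stands. The module is installed in compiled form; this text tells all that it offers. Calls block until the motion is done:
- arm.move_to(position, orientation): joint-space move of the TCP to a pose.
- arm.move_l(position, frame=None, feed=0.15): straight line of the TCP; frame=None keeps the orientation; feed is the mean speed in m/s.
- arm.goto_joints(angles): joint-space move.
- arm.release() and arm.gripper_close(strength=None): open the fingers fully, or close them until they stop; strength is the grip in N (None keeps the last).
- arm.pause(seconds).
- arm.ik(position, orientation): joint angles nearest the present ones, or None.
- arm.sense(): the state.
- arm.snapshot(name): name is "side" or "top" or "wrist"; returns (picture, depth): 384x512x3 uint8, blue, green, red; 384x512 float32, m along the optical axis (not along the pixel's ray), 0 where there is no reading.
- arm.camera_model(name): a dict with "K" (3x3 intrinsics, pixels), "pose" (4x4, takes a point from camera to world coordinates). Camera axes: x right, y down, z forward; pixel columns grow to the right and rows downward; lengths in m; the calibration is good to about 2 mm. A picture is of the moment at which its call begins: read the wrist's pose just before it. camera_model takes no time and is no camera call; for the wrist camera it gives the pose at the moment of the call.
A pose or a line that the arm cannot do raises arm.IKError and nothing moves.
- arm.hand_in(): hands the job in; it is judged then, once.
The state is a dict: "clock": time; "q": joint angles; "joint_vel": joint speeds; "tau": joint torques, N m; "ee_pos": TCP position; "orientation": TCP orientation; "force": force on the tool from outside, world axes, zero at the start; "moment": the same for the moment, N m; "gripper_width": opening from 0.0 (shut) to 1.0 (fully open); "grip_force": force on a finger pad.
Only numpy, scipy, OpenCV 4.12 (cv2) and the standard library are available. Lean on these libraries where they do the work, as an engineer would, in place of code of your own. Each camera call takes 0.05 s, during which the arm holds its last target. There are 200 camera calls.

## Working session

There is one attempt and no reset: what is moved stays moved. The work goes in short steps, each a Python script; the robot and the scene stay as the last script left them, time stands still between calls to the robot, and variables do not carry over. Pictures are saved under pics/ and viewed, at most 10 in all, crops included, and the job is handed in when it is done.

```bash
mkdir -p pics; python3 - <<'E'
from station import arm
import numpy as np, cv2
for n in("top","side"):
    m=arm.camera_model(n);p,d=arm.snapshot(n)
    cv2.imwrite(f"pics/{n}0.png",p);np.savez(f"{n}0.npz",p=p,d=d,K=m["K"],T=m["pose"])
    print(n,np.round(m["K"],1).tolist(),np.round(m["pose"],3).tolist())
s=arm.sense();print(s["clock"],s["ee_pos"],s["orientation"],s["gripper_width"],arm.grip_point_offset,s["force"])
E
```

```text
top [[492.1, 0.0, 253.5], [0.0, 492.1, 182.9], [0.0, 0.0, 1.0]] [[0.023, -0.995, 0.092, 0.4], [-1.0, -0.023, 0.001, -0.086], [0.001, -0.092, -0.996, 1.437], [0.0, 0.0, 0.0, 1.0]]
side [[437.4, 0.0, 259.3], [0.0, 437.4, 195.4], [0.0, 0.0, 1.0]] [[1.0, -0.015, 0.02, 0.501], [-0.025, -0.734, 0.678, -1.089], [0.004, -0.679, -0.734, 1.16], [0.0, 0.0, 0.0, 1.0]]
0.1 [0.2747112  0.58844039 0.20465466] [ 2.16684243e-01  9.76241369e-01 -8.34884749e-04 -1.79330675e-04] 1.000119728019961 0.0188 [ 0.49704357  0.07056679 -0.26301718]
```

View pics/top0.png

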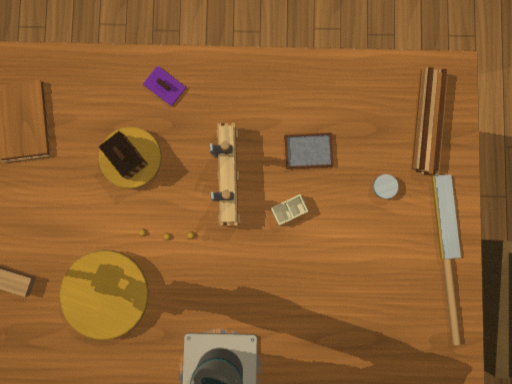

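View pics/side0.png

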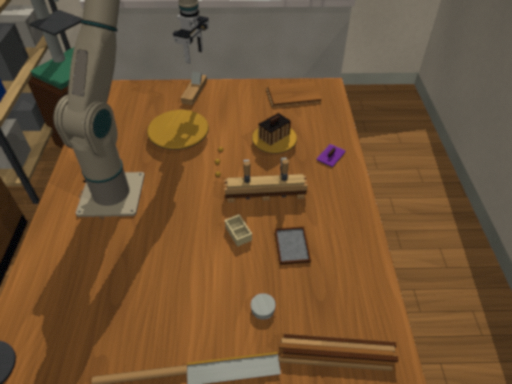

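The top view shows two things that could be taken for the lid: the dark one at (123,155), on the smaller turntable at (130,157), and the purple one at (165,86), which is a decoy. There are two turntables: the small one at (130,157), which I need, and the large one at (104,294), which I don't. The insert is at (290,210), the tray at (309,151), the glue-up at (228,174), the feet at (143,232), (167,237) and (191,235), and the tin at (386,187). In the side view the lid is at (274,125), the insert at (238,230) and the tray at (293,245). I choose the dark, nearly black lid on the striped box.

```bash
cat > h.py <<'E'
from station import arm
import numpy as np, cv2
from scipy.spatial.transform import Rotation as R
def snap(n,save=None):
    m=arm.camera_model(n);p,d=arm.snapshot(n)
    if save: cv2.imwrite(f"pics/{save}.png",p)
    return p,d,np.array(m["K"]),np.array(m["pose"])
def cloud(d,K,T):
    v,u=np.mgrid[:d.shape[0],:d.shape[1]]
    c=np.stack([(u-K[0,2])/K[0,0]*d,(v-K[1,2])/K[1,1]*d,d],-1)
    w=c@T[:3,:3].T+T[:3,3]; w[d<=0]=np.nan
    return w
def rect(pts):
    (c,(a,b),t)=cv2.minAreaRect((pts*1000).astype(np.float32))
    if a<b: a,b,t=b,a,t+90
    return np.array(c)/1000,a,b,(t+90)%180-90
def sel(w,c,r,z0,z1):
    k=(np.hypot(w[...,0]-c[0],w[...,1]-c[1])<r)&(w[...,2]>z0)&(w[...,2]<z1)
    return w[k]
def down(yaw):  # tool z down, tool y (closing line) along world angle yaw (deg)
    y=np.array([np.cos(np.radians(yaw)),np.sin(np.radians(yaw)),0]);z=np.array([0,0,-1.])
    return R.from_matrix(np.stack([np.cross(y,z),y,z],1)).as_quat()
E
python3 - <<'E'
from h import *
for n,px in(("top",dict(lid=(123,155),ins=(290,210),tray=(309,151),glue=(228,174),tin=(386,187),tt=(130,180),purple=(158,92),f0=(143,232),f1=(167,237),f2=(191,235))),("side",dict(lid=(274,125),ins=(238,230),tray=(293,245),glue=(265,185)))):
    z=np.load(n+"0.npz");w=cloud(z["d"],z["K"],z["T"])
    for k,(u,v) in px.items(): print(n,k,np.round(w[v,u],3))
    for k,zz in dict(lid=(.088,.107),ins=(.022,.045),tray=(.01,.02),glue=(.045,.085)).items():
        u,v=px[k];q=sel(w,w[v,u],.17 if k=="glue" else .085,*zz)
        c,a,b,t=rect(q[:,:2]);print(n,k,np.round(c,4),round(a),round(b),round(t,1),"zmed",np.round(np.median(q[:,2]),4),len(q))
T=arm.camera_model("wrist")["pose"];s=arm.sense();Rt=R.from_quat(s["orientation"]).as_matrix()
print("wristcam in tool",np.round(Rt.T@(T[:3,3]-s["ee_pos"]),3),np.round(Rt.T@T[:3,:3],2).tolist(),arm.camera_model("wrist")["K"][0])
for yaw in range(-180,180,30):
    q=arm.ik([.4,.2,.35],down(yaw));print(yaw,None if q is None else np.round(q,2))
E
```

```text
top lid [0.59  0.27  0.121]
top ins [ 0.456 -0.19   0.029]
top tray [ 0.63  -0.245  0.012]
top glue [ 0.549 -0.013  0.081]
top tin [ 0.528 -0.465  0.027]
top tt [0.531 0.27  0.033]
top purple [0.796 0.204 0.011]
top f0 [0.383 0.231 0.011]
top f1 [0.371 0.161 0.011]
top f2 [0.378 0.092 0.013]
top lid [0.5983 0.283 ] 112 72 40.5 zmed 0.0993 968
top ins [ 0.4587 -0.1872] 92 54 -63.2 zmed 0.0354 187
top tray [ 0.6451 -0.2425] 138 122 -86.1 zmed 0.0125 600
top glue [ 0.5542 -0.0016] 288 65 2.9 zmed 0.0711 1544
side lid [0.596 0.256 0.104]
side ins [ 0.458 -0.189  0.02 ]
side tray [ 0.637 -0.246  0.009]
side glue [ 0.552 -0.029  0.067]
side lid [0.5988 0.2807] 113 77 40.8 zmed 0.0993 337
side ins [ 0.4587 -0.1903] 98 55 -64.2 zmed 0.0325 252
side tray [ 0.6336 -0.245 ] 143 100 -85.9 zmed 0.0131 398
side glue [ 0.5552 -0.0045] 289 73 2.6 zmed 0.0695 1130
wristcam in tool [ 0.08  0.   -0.18] [[-0.0, -0.96, -0.27], [1.0, -0.0, -0.0], [0.0, -0.27, 0.96]] [287.96681759   0.         258.18792482]
-180 [-0.23  0.19 -0.36  1.82  0.07  1.14  2.53]
-150 [-1.38  0.32  1.15  1.84 -0.32  1.18 -2.74]
-120 [-1.38  0.32  1.15  1.84 -0.32  1.18 -2.22]
-90 [-1.2   0.24  0.86  1.84 -0.2   1.15 -1.85]
-60 [-1.1   0.22  0.72  1.84 -0.16  1.14 -1.38]
-30 [-0.98  0.2   0.56  1.84 -0.12  1.14 -0.91]
0 [-0.88  0.19  0.43  1.83 -0.09  1.14 -0.42]
30 [-0.78  0.18  0.31  1.83 -0.06  1.14  0.07]
60 [-0.68  0.18  0.19  1.83 -0.04  1.14  0.57]
90 [-0.58  0.18  0.07  1.83 -0.01  1.14  1.06]
120 [-0.44  0.18 -0.11  1.82  0.02  1.14  1.54]
150 [-0.34  0.19 -0.23  1.82  0.05  1.14  2.04]
```

```bash
python3 - <<'E'
from h import *
P=[.5985,.282,.24]
for y in(-49.5,130.5):
    for n,p,a in(("lid",P,y),("lidlow",[P[0],P[1],.101],y),("tray",[.634,-.244,.03],4 if y>0 else -176),("tray2",[.634,-.244,.03],184 if y>0 else 4),("ins",[.459,-.189,.006],26.5),("ins2",[.459,-.189,.006],-153.5)):
        q=arm.ik(p,down(a));print(y,n,None if q is None else np.round(q,2))
arm.move_to(P,down(-49.5))
s=arm.sense();print(s["clock"],s["ee_pos"],np.round(s["q"],2))
p,d,K,T=snap("wrist","w1");w=cloud(d,K,T)
q=sel(w,P,.085,.088,.107);c,a,b,t=rect(q[:,:2]);print("lid",c,a,b,t,np.median(q[:,2]),len(q))
q=sel(w,P,.04,.113,.13);c,a,b,t=rect(q[:,:2]);print("pull",c,a,b,t,np.median(q[:,2]),len(q))
E
```

```text
-49.5 lid [-0.8   0.67  0.58  1.45 -0.39  1.13 -1.02]
-49.5 lidlow [-0.76  0.81  0.49  1.58 -0.47  0.86 -0.95]
-49.5 tray [-0.15  1.1   0.96  1.57 -1.01  1.03 -1.96]
-49.5 tray2 [ 0.21  0.89  0.2   1.56 -0.24  0.72  0.59]
-49.5 ins [ 0.33  0.75  0.    2.09 -0.01  0.31  0.8 ]
-49.5 ins2 [-0.04  0.84  0.58  2.1  -1.    0.51 -1.37]
130.5 lid [-0.34  0.62 -0.26  1.43  0.17  1.1   1.66]
130.5 lidlow [-0.33  0.77 -0.26  1.57  0.25  0.83  1.59]
130.5 tray [ 0.21  0.89  0.2   1.56 -0.24  0.72  0.59]
130.5 tray2 [-0.15  1.1   0.96  1.57 -1.01  1.03 -1.96]
130.5 ins [ 0.33  0.75  0.    2.09 -0.01  0.31  0.8 ]
130.5 ins2 [-0.04  0.84  0.58  2.1  -1.    0.51 -1.37]
1.7417 [0.59761572 0.28371496 0.23966997] [-0.8   0.68  0.57  1.45 -0.39  1.13 -1.02]
lid [0.59959399 0.28286621] 109.2068862915039 71.87803649902344 40.803897857666016 0.10017741038860611 5330
pull [0.59970911 0.28302374] 43.07469177246094 10.994207382202148 40.62331771850586 0.12004960565581763 437
```

View pics/w1.png

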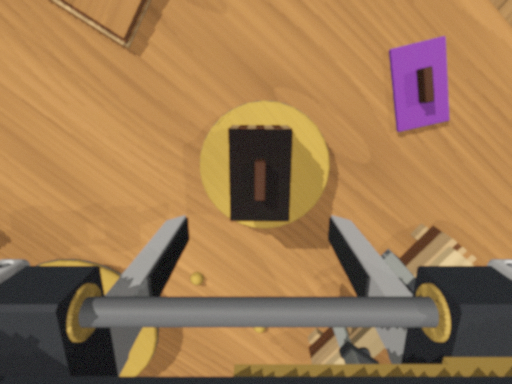

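The close view shows the black lid with its brown bar pull at (260,173) on the striped box and small turntable. The purple decoy is off at (425,85). I'm going down for a second look from closer, then the grasp.

```bash
cat >> h.py <<'E'
def line(p,yaw=None,feed=.15,tol=.0007,fix=True):
    """straight move, then trim the standing error"""
    p=np.array(p,float);cmd=p.copy()
    o=None if yaw is None else down(yaw)
    arm.move_l(cmd.tolist(),o,feed)
    for _ in range(2 if fix else 0):
        e=p-arm.sense()["ee_pos"]
        if np.linalg.norm(e)<tol: break
        cmd=cmd+e; arm.move_l(cmd.tolist(),o,.05)
    return arm.sense()
def state(m=""):
    s=arm.sense();print(m,"t",round(s["clock"],2),"p",np.round(s["ee_pos"],4),"F",np.round(s["force"],1),"w",round(s["gripper_width"]*94,1),"g",round(s["grip_force"],1),"yaw",round(np.degrees(np.arctan2(*R.from_quat(s["orientation"]).as_matrix()[[1,0],1])),1))
E
python3 - <<'E'
from h import *
c=[.5993,.2828]
line([*c,.165],-49.3);state("near")
p,d,K,T=snap("wrist");w=cloud(d,K,T)
q=sel(w,c,.04,.113,.13);c2,a,b,t=rect(q[:,:2]);print("pull",c2,a,b,t,np.median(q[:,2]),len(q))
q=sel(w,c,.085,.088,.107);c3,a,b,t3=rect(q[:,:2]);print("plate",c3,a,b,t3,np.median(q[:,2]))
if abs(c2-c).max()<.004:
    c=c2 if a<50 else (c2+np.array(c))/2
    line([*c,.103],-49.3,.1);state("down")
    arm.gripper_close(12);state("grip")
    arm.pause(.2)
    line([*c,.125],None,.05,fix=False);state("lift1")
    line([*c,.285],None,.15,fix=False);state("lift2")
    p,d,K,T=snap("wrist","w2")
    p,d,K,T=snap("top");w=cloud(d,K,T)
E
```

```text
near t 2.69 p [0.5993 0.2827 0.1654] F [ 0.4 -0.2  0.4] w 94.1 g 0.0 yaw -49.3
pull [0.59929407 0.28289597] 44.243072509765625 11.825399398803711 40.399078369140625 0.11999645529872298 748
plate [0.59937982 0.28288751] 109.90341186523438 72.12454986572266 40.70856475830078 0.10015652729956026
down t 3.51 p [0.5998 0.2828 0.1034] F [ 0.4  0.6 -0.3] w 93.6 g 0.0 yaw -49.3
grip t 4.73 p [0.5993 0.2829 0.103 ] F [ 0.   0.5 -1.1] w 11.9 g 12.0 yaw -49.3
lift1 t 5.53 p [0.5993 0.283  0.1252] F [-0.2 -0.5 -0.6] w 11.9 g 12.0 yaw -49.3
lift2 t 6.74 p [0.5986 0.2827 0.2839] F [ 0.3 -0.7 -1.8] w 11.5 g 12.0 yaw -49.3
```

```bash
python3 - <<'E'
from h import *
for n in("top","side"):
    z=np.load(n+"0.npz");w=cloud(z["d"],z["K"],z["T"]);p=z["p"].astype(int)
    near=np.hypot(w[...,0]-.634,w[...,1]+.244)<.1
    felt=near&(p[...,0]>p[...,2]-8)&(w[...,2]<.012)
    dark=near&(p.max(-1)<90)
    for nm,k in(("felt",felt),("all",felt|dark)):
        k=cv2.morphologyEx(k.astype(np.uint8),cv2.MORPH_OPEN,np.ones((3,3)))>0
        c,a,b,t=rect(w[k][:,:2]);print(n,nm,c,round(a,1),round(b,1),round(t,1),np.median(w[k][:,2]),k.sum())
state()
line([.61,.0,.29],-25,.35,fix=False);state()
line([.55,-.19,.29],4,.3,fix=False);state()
p,d,K,T=snap("wrist","w3");w=cloud(d,K,T)
q=sel(w,[.634,-.244],.1,.009,.02);c,a,b,t=rect(q[:,:2]);print("rim",c,a,b,t,np.median(q[:,2]),len(q))
E
```

```text
top felt [ 0.63141968 -0.24188168] 110.1 70.6 -86.7 0.007406424674136103 161
top all [ 0.63607635 -0.23488055] 121.6 83.6 -85.1 0.007706019103029815 185
side felt [ 0.63398474 -0.23975288] 119.2 80.4 -86.5 0.007771249827559945 660
side all [ 0.63066455 -0.23957109] 159.2 99.7 -86.0 0.008210750590950555 1007
 t 6.84 p [0.5987 0.2828 0.2838] F [-0.7 -0.5 -0.9] w 11.8 g 12.0 yaw -49.3
 t 7.8 p [0.61   0.0021 0.2896] F [ 0.7  0.5 -1.4] w 12.2 g 12.0 yaw -24.9
 t 8.62 p [ 0.5511 -0.187   0.2897] F [ 0.7  0.6 -1.3] w 11.6 g 12.0 yaw 4.1
rim [ 0.66432227 -0.2425253 ] 136.94711303710938 39.93488693237305 -85.91194486618042 0.011016629367461617 1031
```

View pics/w3.png

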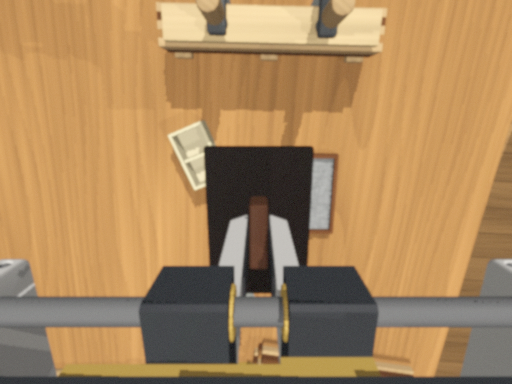

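The view shows the held lid in the middle at (258,190), level. The tray rim and felt are visible on the right at (322,193), the insert at (195,155) and the glue-up at the top. The tray centre works out at (0.635, -0.2446), long axis at 94°.

```bash
python3 - <<'E'
from h import *
c=[.6348,-.2446]
line([*c,.2],4.1,.2,fix=False);line([*c,.05],4.1,.12);state("above")
z=.026
line([*c,z],4.1,.05);state()
while z>.0185:
    z-=.001; arm.move_l([*c,z],None,.02)
    f=arm.sense()["force"]
    if f[2]>1.5: break
state("contact")
arm.release();arm.pause(.2);state("rel")
line([*c,.06],None,.08,fix=False);line([.56,-.22,.25],4.1,.3,fix=False);state()
p,d,K,T=snap("wrist","w4");w=cloud(d,K,T)
for n,cc,r,z0,z1 in(("lidtop",c,.075,.0148,.022),("pull",c,.04,.03,.045),("ins",[.459,-.189],.07,.02,.045)):
    q=sel(w,cc,r,z0,z1);x,a,b,t=rect(q[:,:2]);print(n,x,round(a,1),round(b,1),round(t,1),np.median(q[:,2]),len(q))
E
```

```text
above t 11.39 p [ 0.6348 -0.2447  0.0498] F [-0.1  0.4 -1.4] w 12.0 g 12.0 yaw 4.1
 t 12.02 p [ 0.6347 -0.2447  0.0257] F [ 0.2 -0.1 -0.9] w 11.9 g 12.0 yaw 4.1
contact t 13.52 p [ 0.635  -0.2447  0.0211] F [-1.4  1.2  6.6] w 11.9 g 12.0 yaw 4.1
rel t 15.03 p [ 0.6348 -0.2446  0.02  ] F [-0.1 -0.7  1.3] w 94.1 g 0.0 yaw 4.1
 t 16.51 p [ 0.5597 -0.2194  0.2484] F [ 0.3  0.4 -0.2] w 93.9 g 0.0 yaw 4.1
lidtop [ 0.63418005 -0.24459302] 136.9 99.0 -86.0 0.018341514306038142 3903
pull [ 0.6352796  -0.24469633] 43.4 12.2 -85.7 0.03829470210446406 284
ins [ 0.45877814 -0.18842946] 92.0 54.8 -63.6 0.036120173139588124 1206
```

View pics/w4.png

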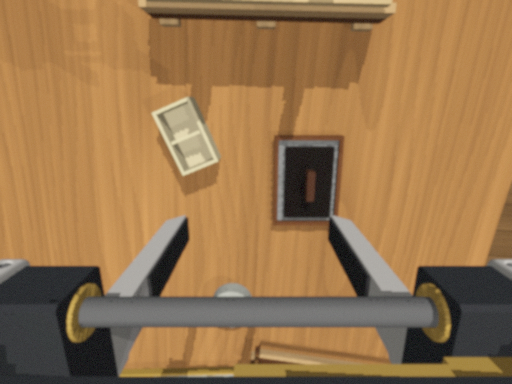

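The picture shows the lid flat in the tray at (310,178) with felt all round it, and the insert at (186,135). Next is the insert.

```bash
python3 - <<'E'
from h import *
c=np.array([.4588,-.1886]);yaw=26.4
line([*c,.11],yaw,.25);state("near")
p,d,K,T=snap("wrist");w=cloud(d,K,T)
q=sel(w,c,.07,.028,.045);x,a,b,t=rect(q[:,:2]);print(x,a,b,t,np.median(q[:,2]),len(q))
if abs(x-c).max()<.004 and abs(a-92)<3 and abs(b-54)<3: c,yaw=x,t+90
line([*c,.05],yaw,.15,fix=False);line([*c,.008],yaw,.06);state("down")
arm.gripper_close(12);arm.pause(.2);state("grip")
z0=arm.sense()["ee_pos"][2];np.save("z0.npy",z0)
line([*c,.03],None,.05,fix=False);line([*c,.30],None,.25,fix=False);state("up")
line([.56,.0,.30],-12,.3,fix=False);line([.5993,.2828,.30],-49.3,.3);state("over")
p,d,K,T=snap("wrist","w5");np.savez("w5.npz",p=p,d=d,K=K,T=T)
p,d,K,T=snap("side","s5");w=cloud(d,K,T)
q=sel(w,[.599,.283],.085,.085,.1);x,a,b,t=rect(q[:,:2]);print("box side",x,a,b,t,np.median(q[:,2]),len(q))
E
```

```text
near t 17.91 p [ 0.458  -0.1884  0.1095] F [-0.7 -0.7  0.5] w 93.8 g 0.0 yaw 26.4
[ 0.45850098 -0.18789032] 92.27307891845703 54.152061462402344 -63.53846549987793 0.03679996419960413 1905
down t 19.36 p [ 0.4585 -0.188   0.008 ] F [ 1.1 -0.3 -0.4] w 93.6 g 0.0 yaw 26.5
grip t 20.26 p [ 0.4585 -0.1879  0.008 ] F [-0.1 -0.1  1.5] w 53.9 g 12.0 yaw 26.5
up t 22.08 p [ 0.4576 -0.1875  0.2988] F [-0.6 -0.2 -0.3] w 53.8 g 12.0 yaw 26.5
over t 24.68 p [0.5993 0.2833 0.2998] F [ 0.8 -0.6 -0.7] w 53.9 g 12.0 yaw -49.3
box side [0.59883325 0.28071909] 116.4411392211914 77.29058837890625 39.749298095703125 0.09172378637822609 192
```

View pics/w5.png

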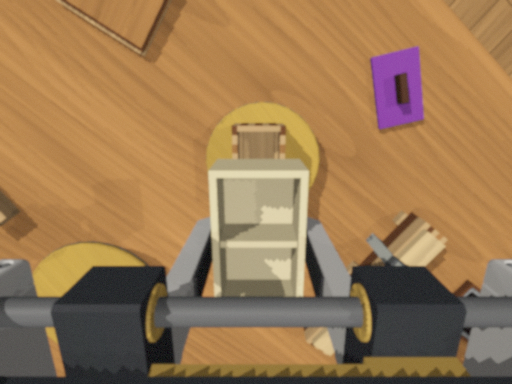

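The picture shows the insert held level, open side up, at (258,230). The box mouth is partly hidden behind it at (258,140). I'll step back to see the whole rim and measure box and insert with the same camera.

```bash
python3 - <<'E'
from h import *
def meas(tag,save=None):
    p,d,K,T=snap("wrist",save);w=cloud(d,K,T);e=arm.sense()["ee_pos"]
    q=sel(w,[.599,.283],.085,.086,.098);x,a,b,t=rect(q[:,:2]);print(tag,"box",x,a,b,t,np.median(q[:,2]),len(q))
    # mouth hole: inner contour of the rim band on a 0.5 mm grid
    g=np.zeros((400,400),np.uint8);ij=((q[:,:2]-[.5,.18])/.0005).astype(int);ok=((ij>=0)&(ij<400)).all(1);g[ij[ok,1],ij[ok,0]]=255
    g=cv2.morphologyEx(g,cv2.MORPH_CLOSE,np.ones((7,7)))
    cs,h=cv2.findContours(g,cv2.RETR_CCOMP,cv2.CHAIN_APPROX_NONE)
    for k,cn in enumerate(cs):
        if h[0][k][3]>=0 and cv2.contourArea(cn)>5000:
            x,a,b,t=rect(cn[:,0]*.0005+[.5,.18]);print(tag,"mouth",x,a,b,t)
    q=sel(w,e,.062,e[2]+.0225,e[2]+.034);x,a,b,t=rect(q[:,:2]);print(tag,"ins-tcp",x-e[:2],a,b,t,"rim above tcp",np.median(q[:,2])-e[2],len(q))
    A=np.c_[q[:,:2]-e[:2],np.ones(len(q))];print("tilt mm/m",np.round(1000*np.linalg.lstsq(A,q[:,2],rcond=None)[0][:2],1))
u=np.array([.758,.652])
line([*(np.array([.5993,.2830])-.10*u),.28],-49.3,.2);meas("A","w6")
line([*(np.array([.5993,.2830])-.09*u),.22],-49.3,.2);meas("B","w7")
state()
E
```

```text
A box [0.5990816 0.282384 ] 110.1260757446289 72.32737731933594 40.60316848754883 0.09321069554676503 1899
A mouth [0.5989729  0.28203177] 96.29489135742188 59.07360076904297 40.48601150512695
A ins-tcp [0.0041994  0.00357474] 82.00190734863281 77.67994689941406 40.69453048706055 rim above tcp 0.028663229838143733 3985
tilt mm/m [10.7  7.8]
B box [0.59896039 0.2823978 ] 109.87812042236328 72.43911743164062 40.696556091308594 0.09316276904748572 2734
B mouth [0.59880499 0.28223444] 95.8467025756836 58.23987579345703 40.502845764160156
B ins-tcp [0.00359773 0.00338823] 82.76744079589844 77.61347961425781 42.12973403930664 rim above tcp 0.027897495240703563 3854
tilt mm/m [7.8 5.8]
 t 26.49 p [0.5318 0.2241 0.221 ] F [-0.4 -0.3 -0.7] w 53.6 g 12.0 yaw -49.3
```

View pics/w7.png

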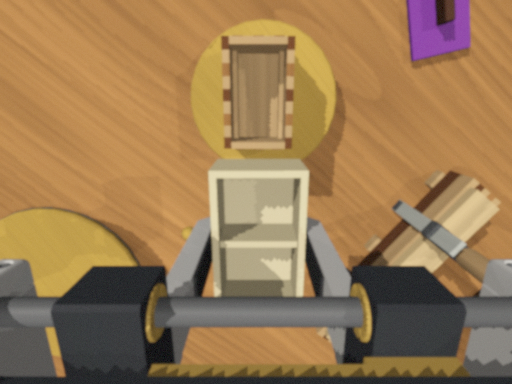

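The picture shows the open box clear of the hand, with its mouth at (258,93), square to the held insert at (258,230). The finger pixels spoil the insert fit, so I'll redo it with those excluded.

```bash
python3 - <<'E'
from h import *
p,d,K,T=snap("wrist");w=cloud(d,K,T);s=arm.sense();M=R.from_quat(s["orientation"]).as_matrix()
t=(w-s["ee_pos"])@M   # tool frame, z down
k=(t[...,0]>-.01)&(t[...,0]<.06)&(abs(t[...,1])<.034)&(t[...,2]<-.0245)&(t[...,2]>-.034)
# pale wood only
b=p.astype(int);k&=(b[...,2]>150)&(b[...,2]-b[...,0]>15)
q=t[k];f=q[q[:,0]>.018]
print(len(q),"z",np.median(f[:,2]),"x max pct",np.percentile(f[:,0],[95,99,100]),"y",[np.percentile(f[:,1],v) for v in(0,.5,99.5,100)])
front=f[(f[:,0]>.038)];L=f[(f[:,1]<-.02)&(f[:,0]<.038)];Rr=f[(f[:,1]>.02)&(f[:,0]<.038)]
print("front mean x",front[:,0].mean(),len(front),"L",L[:,1].mean(),"R",Rr[:,1].mean())
for n,g,i in(("L",L,1),("R",Rr,1)): print(n,"slope deg",np.degrees(np.polyfit(g[:,0],g[:,1],1)[0]))
print("front slope deg",-np.degrees(np.polyfit(front[:,1],front[:,0],1)[0]))
pt=q[(abs(q[:,0])<.008)&(abs(q[:,1])<.015)];print("partition x",pt[:,0].mean() if len(pt) else None,len(pt))
A=np.c_[f[:,:2],np.ones(len(f))];print("insert slope",np.linalg.lstsq(A,f[:,2],rcond=None)[0])
g=sel(w,[.599,.2824],.085,.088,.097);gt=(g-s["ee_pos"])@M
A=np.c_[gt[:,:2],np.ones(len(gt))];print("box slope",np.linalg.lstsq(A,gt[:,2],rcond=None)[0])
print("tool z axis",M[:,2])
E
```

```text
2221 z -0.028452459262292566 x max pct [0.04579737 0.04593655 0.04605989] y [np.float64(-0.02721007856820557), np.float64(-0.026986939486671607), np.float64(0.02692445211217137), np.float64(0.027076828796662)]
front mean x 0.04369049959245703 950 L -0.02490873101060782 R 0.024637737510391826
L slope deg -0.05635008096642765
R slope deg -0.19768486067142776
front slope deg 0.07113362708470297
partition x 0.0002554682056564775 35
insert slope [ 0.0128323   0.00076414 -0.02877465]
box slope [ 0.00345045 -0.00132952  0.1282128 ]
tool z axis [ 2.26989978e-03  7.42311355e-04 -9.99997148e-01]
```

```bash
python3 - <<'E'
from h import *
c=[.5990,.2824];y=-49.35
line([*c,.22],y,.15,fix=False);line([*c,.14],y,.12);line([*c,.1107],y,.04,tol=.0004);arm.pause(.4);state("final")
p,d,K,T=snap("wrist","w8");p2,d2,K2,T2=snap("side","s8")
cv2.imwrite("pics/f8.png",np.hstack([cv2.resize(p[100:340,140:380],(400,400)),cv2.resize(p2[95:165,235:315],(400,350)).copy() if 0 else cv2.resize(p2[90:170,235:315],(400,400),interpolation=cv2.INTER_CUBIC)]))
w=cloud(d2,K2,T2);z=w[90:170,235:315,2];n=np.hypot(w[90:170,235:315,0]-.6,w[90:170,235:315,1]-.28)<.08
print("side rim z top",np.percentile(z[n&(z>.12)&(z<.145)],[50]) if (n&(z>.12)&(z<.145)).any() else None)
E
```

```text
final t 29.62 p [0.5991 0.2825 0.1108] F [ 1.6  0.4 -0.2] w 53.9 g 12.0 yaw -49.3
side rim z top [0.13287274]
```

View pics/f8.png

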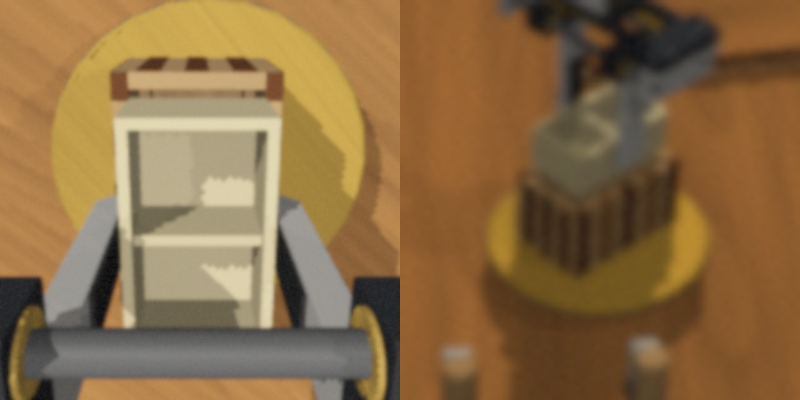

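The left half shows the insert centred and square over the box, with equal box edges at (115,85) and (280,85). The right half shows it hovering above the rim at (600,150). I'll do one numeric check, then hand in.

```bash
python3 - <<'E'
from h import *
p,d,K,T=snap("wrist");w=cloud(d,K,T);s=arm.sense();M=R.from_quat(s["orientation"]).as_matrix();t=(w-s["ee_pos"])@M
k=(w[...,2]>.0885)&(w[...,2]<.097)&(t[...,0]>.04)&(t[...,0]<.07)&(abs(t[...,1])<.05);q=t[k]
f=q[:,0].max();y0,y1=np.percentile(q[:,1],[.5,99.5]);print("box front x",f,"y",y0,y1,"offset y",(y0+y1)/2,"rim world z",np.median(w[k][:,2]),len(q))
if abs(f-.0545)<.0025 and abs(y0+y1)/2<.0015: state(); print(arm.hand_in())
E
```

```text
box front x 0.05563079528715935 y -0.036070177553876495 0.03568361204709492 offset y -0.00019328275339078674 rim world z 0.09318283936654345 1400
 t 29.77 p [0.599  0.2824 0.1107] F [-0.5  0.1 -0.3] w 53.8 g 12.0 yaw -49.4
the job is handed in; nothing more can be done
None
```

The job is handed in at 29.8 s of the 72 s allowed. The ebony lid lies flat and right way up in the felt tray, and the arm is holding the insert square over the open box, about 1 cm above the rim and centred to within about 1 mm by the last camera check.

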